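# Close and lock the wire feeder's lid

### The job

The wire feeder's lid has been left ajar. Press the lid down with the fingertips until it is fully closed, then set a fingertip in the slot of the round cam fastener on the lid and turn it clockwise (seen from above) as far as it goes, so that the lid is locked. Do not lift the lid open, and leave the steel rose, the hammer and the jar where they are.

Things in the scene. Friction and masses are not known exactly. Their poses are not given: they have to be found in the camera images.
- feeder: wire feeder: orange steel case fixed to the table, 300 (x) x 260 (y) x 100 mm high, with a lid on top. Origin: centre of its underside, on the table; x points from its front (robot side) to its rear, y to its left, z up. The lid's hinge line runs along y at x = +135, z = 100 mm, so the lid's front edge is the one that stands up
- lid (a joint): angle of the grey steel lid (283 x 260 x 6 mm), rad: 0 = closed on the case, positive = open; starts between 0.3 and 0.5. A stiff hinge keeps it where it is left; 1 to 3 N down on the yellow patch moves it
- lid_pad (a point): centre of the yellow patch (34 x 100 mm) on the lid's top face near its front edge, where to press: 250 mm from the hinge line and, closed, 6 mm above it (106 mm over the table, x = -115 mm of the feeder). It moves on an arc about the hinge line
- latch_slot (a point): centre of the cam fastener, on its slot's floor; lid closed: x = +15, y = 0, z = 110 mm of the feeder. A dial 110 mm across with two black cheeks 14 mm high; the slot between is 39 mm wide, 110 long, its ends shut by a fixed ring (inner diameter 114, outer 132, as high as the cheeks). Site x: along the slot to its white mark. Shut fingertips in one end, 33 mm off centre, can sweep it round
- latch (a joint): fastener angle, rad, growing clockwise from above: 0 = unlocked (white mark to the front, at the red dot), 1.571 = locked, at the stop (mark to the feeder's left, +y, at the green dot). Starts between 0 and 0.3, stays where left, turns at 0.1 N m (3 to 4 N at 33 mm). A tongue under the lid turns with it beneath a catch in the case; with the lid ajar it runs against the catch
- rose_mid (a point): bystander: a rose made of steel, lying along its own x (bloom 62 mm across at +x, stem 6 mm thick), 290 mm long, on the table beside the feeder. The point is on the stem near the middle, 30 mm over the table
- hammer_grip (a point): bystander: a 240 mm hammer lying on the table beside the feeder; the point is on its handle
- jar_mid (a point): bystander: a small jar with a red cap, 64 mm across, 85 mm high, standing behind the feeder; the point is its centre

How it is judged:
By the outcome, as a careful person would: the job done as asked, in the order asked, and still so for the second after the job is handed in, with the robot touching nothing.
It also fails if it takes over 51 s, if anything falls off the work surface, if the arm or the gripper's body presses on something with over 40 N, if the wrist force passes 120 N, or if a joint passes its speed limit or range.

### The arm

A 7-joint arm with a two-finger parallel gripper is mounted at the origin on the work surface. World frame = base frame: x ahead of the robot, y to its left, z up, the work surface at z = 0. Lengths are in m, angles in degrees, forces in N, time in s.
With the tool pointing down it reaches from about 0.4 to 0.85 m from the base axis. Payload 10.4 kg.
Tool frame: the origin (TCP) lies on the centre line of the jaws, within the pads' length; the fingertips stand 11 mm ahead of it and the grasp point (between the pads) lies 8 mm behind it; z points along the fingers, y is the direction in which the jaws open and shut (so a half turn about z gives the same grasp; the last joint's range is limited). The gripper opens to 87 mm and grips with 3 to 60 N. Pads are 19 mm wide; open, the fingers measure 117 mm over their backs; the gripper's body (75 mm by 190 mm) begins 51 mm behind the grasp point.
Start: joints at [-75.149, 19.034, -3.707, 83.658, 1.238, 77.344, -5.071], TCP at [0.174, 0.6, 0.213] pointing down, gripper open.
Joint ranges: [-148.97, 148.97], [-28.65, 121.19], [-84.17, 76.75], [9.2, 138.47], [-72.65, 252.65], [3.7, 117.97], [-149.18, 149.18]. Speed limits (degrees/s): [127.2, 127.2, 159.86, 159.86, 180, 180, 180].

### API

Orientations are given as [roll, pitch, yaw] about the fixed x, y, z axes, in that order (R = Rz(yaw) Ry(pitch) Rx(roll)).
In Python, from station import robot, camera gives the robot as it stands.
- The arm moves only by the shell command python3 -m crank 'ROWS' [FORCE]. ROWS is JSON, a list of rows, each a list of 7 numbers: the turn, a rotation vector about the world's x, y, z in rad, then the shift along the world's x, y, z in cm, then the opening, from 0 (shut) to 1 (fully open). A call has 1 to 5 rows; each row is the pose to reach, as a shift and turn from the pose commanded when the call began; what a row does not reach only later rows make up. A row lasts 1/8 s, in which the tool goes at most 62.5 mm and 10.7 degrees, less where a joint would pass 70% of its speed; a pose out of reach is approached as far as the arm can. A call with a gripper value outside its range is refused whole. The fingers move at their own pace and stop on an object; FORCE is the grip in N (left out, the last holds). Time passes only in rows, so rows that repeat a pose let the fingers close. It gives the time, the measured TCP pose, the force and the opening at its end, in the units of the state.
- robot.get_state(): the state, without advancing time (a new reading comes with each control period).
- camera(name): name is "scene" or "side" or "wrist"; returns a dict with "image" (480x640x3 uint8, red, green, blue), "fov_y" (degrees; the focal length in pixels is half the picture's height over the tangent of half this angle, whatever the lens; pixels are square), "cx", "cy" (the principal point, pixels), "distortion" ([k1, k2, p1, p2, k3] as OpenCV has them; the pictures are not rectified), "R" (3x3) and "t" (3): a world point X has camera coordinates R X + t. Camera axes: x right, y down, z forward; pixel columns grow to the right and rows downward; lengths in m; the calibration is good to about 2 mm. A picture is of the moment at which its call begins. There is no depth.
- robot.finish_job(): hands the job in, once; it reports no verdict.
The state is a dict: "time": time; "joint_pos": joint angles; "qd": joint speeds; "joint_torque": joint torques, N m; "ee_pos": TCP position; "orientation": TCP orientation; "ft_force": force on the tool from outside, world axes, zero at the start; "ft_torque": the same for the moment, N m; "finger_gap": opening from 0.0 (shut) to 1.0 (fully open).
Only numpy, scipy, OpenCV 4.12 (cv2) and the standard library are available. Lean on these libraries where they do the work, as an engineer would, in place of code of your own. Each camera call takes 0.05 s, during which the arm holds its last target. There are 200 camera calls.

## Working session

There is one attempt and no reset: what is moved stays moved. The work goes in short steps, Python scripts to look and compute and a shell command to move; the robot and the scene stay as the last step left them, time stands still between calls to the robot, and variables do not carry over. Pictures are saved under pics/ and viewed, about 8 in all and at most 12, crops included, and the job is handed in when it is done.

```bash
mkdir -p pics; ls; python3 - <<'E'
from station import robot,camera
import cv2,numpy as np
s=robot.get_state();print({k:np.round(v,3).tolist() for k,v in s.items()})
for n in["scene","side"]:
    c=camera(n);cv2.imwrite(f"pics/{n}0.png",c["image"][:,:,::-1]);print(n,c["fov_y"],c["cx"],c["cy"],c["distortion"],(-np.array(c["R"]).T@c["t"]).round(3))
E
```

```text
pics
{'time': 0.0, 'joint_pos': [-75.15, 19.071, -3.707, 83.706, 1.236, 77.343, -5.07], 'qd': [0.031, -0.036, -0.069, 0.003, 0.029, -0.053, 0.103], 'joint_torque': [-0.001, -62.325, 0.024, -38.99, -0.061, 0.04, 0.0], 'ee_pos': [0.174, 0.6, 0.212], 'orientation': [-179.921, 0.002, 163.856], 'ft_force': [-0.26, -0.288, -0.065], 'ft_torque': [0.053, -0.007, 0.049], 'finger_gap': 1.004}
scene 50.66422928298759 317.0736539644431 242.31449302686053 [0.03748066 0.         0.         0.         0.        ] [ 1.331 -0.153  0.55 ]
side 52.00194706537652 317.9261371433298 244.42453090484304 [-0.10435785  0.          0.          0.          0.        ] [ 0.221 -0.45   0.834]
```

View pics/scene0.png

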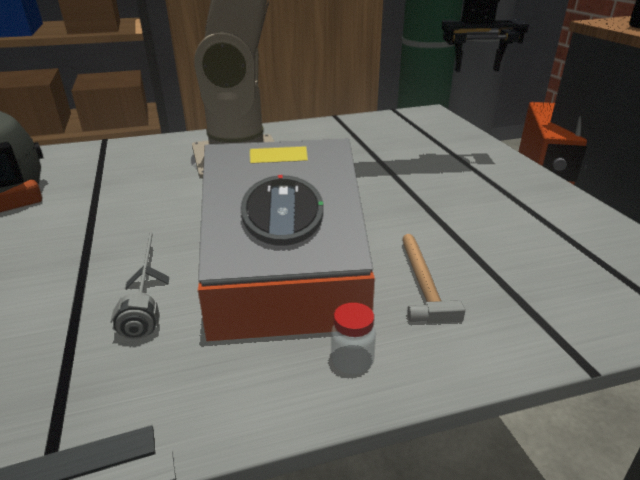

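View pics/side0.png

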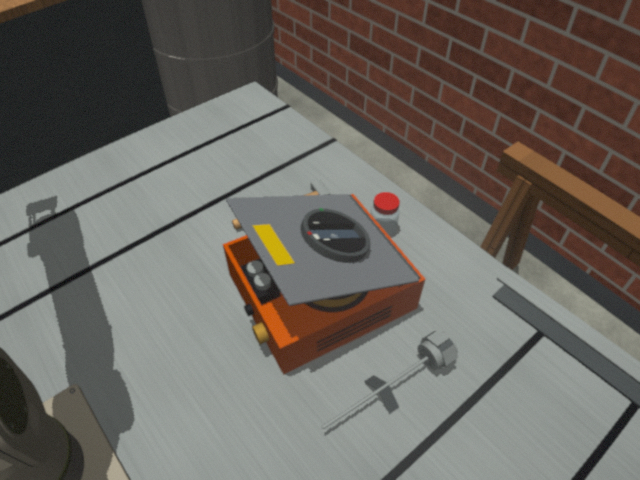

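Scene: the yellow patch is at (279,155), the dial at (282,210) and the case's rear bottom edge runs from (209,341) to (371,328). Side: the patch is at (273,244), the dial at (336,233), the lid is ajar, and the rose is on the feeder's right. I'll triangulate next.

```bash
cat > h.py <<'E'
import cv2,numpy as np
from station import robot,camera
def K(c):
    f=240/np.tan(np.radians(c["fov_y"]/2));return np.array([[f,0,c["cx"]],[0,f,c["cy"]],[0,0,1.]])
def und(c,p): return cv2.undistortPoints(np.array(p,float).reshape(-1,1,2),K(c),np.array(c["distortion"])).reshape(-1,2)
def tri(c1,p1,c2,p2):
    P=[np.c_[np.array(c["R"]),np.array(c["t"])] for c in(c1,c2)]
    X=cv2.triangulatePoints(P[0],P[1],und(c1,p1).T,und(c2,p2).T);return (X[:3]/X[3]).T
def plane(c,p,z):
    R=np.array(c["R"]);o=-R.T@np.array(c["t"]);d=np.c_[und(c,p),np.ones(len(p))]@R
    return o+d*((z-o[2])/d[:,2])[:,None]
def proj(c,X): return cv2.projectPoints(np.array(X,float).reshape(-1,1,3),cv2.Rodrigues(np.array(c["R"]))[0],np.array(c["t"],float),K(c),np.array(c["distortion"]))[0].reshape(-1,2)
def blob(c,lo,hi,quad=False):
    m=cv2.inRange(cv2.cvtColor(c["image"],cv2.COLOR_RGB2HSV),lo,hi)
    cs=sorted(cv2.findContours(m,0,1)[0],key=cv2.contourArea)[::-1]
    return cs
YEL=((24,150,90),(34,255,255))
E
python3 - <<'E'
from h import *
a,b=camera("scene"),camera("side")
q=[]
for c in(a,b):
    k=blob(c,*YEL)[0];M=cv2.moments(k);ce=(M['m10']/M['m00'],M['m01']/M['m00'])
    ap=cv2.approxPolyDP(cv2.convexHull(k),5,True).reshape(-1,2);print(cv2.contourArea(k),np.round(ce,1),ap.tolist());q.append(ce)
X=tri(a,[q[0]],b,[q[1]])[0];print("pad",X.round(4))
al=np.arcsin((X[2]-.1-.006*0.93)/.25);print("alpha",al)
print("rear bottom corners",plane(a,[(209,341),(371,328)],0).round(4),"front-right",plane(b,[(289,372)],0).round(4))
for c,n in((a,'scene'),(b,'side')):
    for nm,lo,hi in(("red",(0,150,90),(5,255,255)),("green",(45,120,60),(80,255,255)),("white",(0,0,200),(180,50,255))):
        print(n,nm,[(cv2.contourArea(k),k.mean(0).round(1).tolist()[0]) for k in blob(c,lo,hi)[:4]])
E
```

```text
632.0 [278.  154.1] [[305, 149], [305, 159], [251, 161], [253, 149]]
657.5 [273.2 244.4] [[254, 225], [268, 224], [293, 262], [277, 264]]
pad [0.504  0.0134 0.2025]
alpha 0.3981438425410348
rear bottom corners [[ 0.7216 -0.1556  0.    ]
 [ 0.7675  0.0954  0.    ]] front-right [[ 0.4356 -0.1048  0.    ]]
scene red [(847.5, [353.6, 315.1]), (4.0, [280.0, 176.0])]
scene green [(1.5, [320.2, 202.4])]
scene white [(25.0, [283.0, 190.0])]
side red [(317.0, [386.1, 201.4]), (1.5, [308.8, 232.6])]
side green [(0.0, [320.5, 209.0])]
side white [(0.0, [316.0, 236.0])]
```

Feeder yaw is about -10.2° and its origin about (0.596,-0.003). Predicting the rear corners from this agrees within 3 mm. The lid is at about 0.40 rad. I'll move above the patch with the fingers shut.

```bash
python3 -m crank '[[0,0,0,1.5,-2.5,4,0],[0,0,0,4.5,-7.5,7,0],[0,0,0,7.5,-12.8,7,0],[0,0,0,10.5,-18,7,0],[0,0,0,13.5,-23.5,7,0]]' 20; python3 -m crank '[[0,0,0,3,-5.3,0,0],[0,0,0,6,-10.6,0,0],[0,0,0,9,-16,0,0],[0,0,0,12,-21.3,0,0],[0,0,0,15,-26.5,0,0]]'; python3 -m crank '[[0,0,0,3,-5.3,0,0],[0,0,0,4.5,-8.5,0,0],[0,0,0,4.5,-8.7,0,0]]'
```

```text
time: 0.82
ee_pos: [0.3095, 0.3636, 0.2828]
orientation: [180.0, -0.0, 163.8]
ft_force: [0.9, 0.7, 0.5]
finger_gap: 0.52
time: 1.45
ee_pos: [0.4593, 0.0986, 0.2829]
orientation: [180.0, 0.0, 163.9]
ft_force: [1.2, 0.5, 0.2]
finger_gap: 0.019
time: 1.82
ee_pos: [0.5042, 0.0106, 0.2827]
orientation: [-180.0, 0.0, 163.6]
ft_force: [0.4, 0.5, -1.1]
finger_gap: 0.003
```

```bash
python3 -m crank '[[0,0,0,0,0,-3.5,0],[0,0,0,0,0,-6,0],[0,0,0,-0.2,0.1,-7.5,0],[0,0,0,-0.6,0.2,-9,0],[0,0,0,-0.9,0.3,-10.5,0]]'; python3 -m crank '[[0,0,0,-0.3,0.1,-1.5,0],[0,0,0,-0.6,0.1,-3,0],[0,0,0,-0.8,0.2,-4.2,0],[0,0,0,-1,0.2,-5.2,0],[0,0,0,-1,0.2,-5.7,0]]'
```

```text
time: 2.45
ee_pos: [0.4947, 0.017, 0.1775]
orientation: [180.0, 0.0, 163.9]
ft_force: [-0.5, -0.3, 1.6]
finger_gap: 0.003
time: 3.08
ee_pos: [0.4845, 0.0185, 0.1202]
orientation: [-180.0, -0.0, 163.9]
ft_force: [-0.9, -0.2, 1.8]
finger_gap: 0.005
```

```bash
python3 -m crank '[[0,0,0,0,0,-0.2,0],[0,0,0,0,0,-0.4,0],[0,0,0,0,0,-0.4,0]]'
```

```text
time: 3.45
ee_pos: [0.4849, 0.0185, 0.1168]
orientation: [180.0, 0.0, 163.9]
ft_force: [-0.2, 0.1, -0.5]
finger_gap: 0.005
```

```bash
python3 -m crank '[[0,0,0,0,0,-0.2,0],[0,0,0,0,0,-0.4,0],[0,0,0,0,0,-0.4,0]]'
```

```text
time: 3.82
ee_pos: [0.4847, 0.0185, 0.1126]
orientation: [-180.0, -0.0, 163.9]
ft_force: [-0.4, -0.6, 0.7]
finger_gap: 0.003
```

```bash
python3 - <<'E'
from h import *
c=camera("side");cv2.imwrite("pics/s1.png",cv2.resize(c["image"][150:390,160:480,::-1],None,fx=2,fy=2))
E
```

```text
(no output)
```

View pics/s1.png

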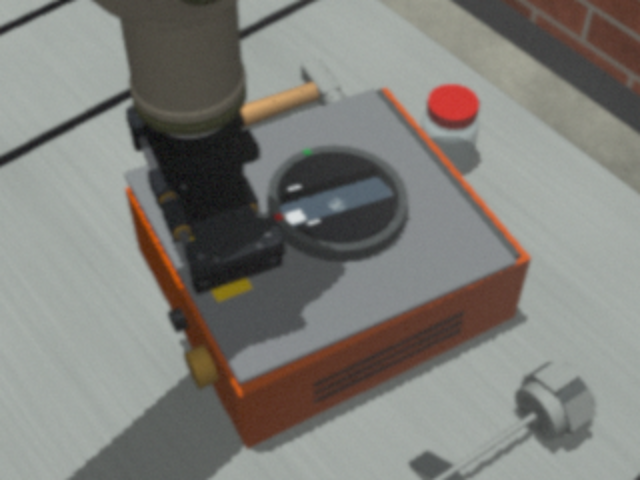

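The lid looks closed or nearly so. The red dot is near crop (280,217), green near (307,152) and the mark near (293,215). I haven't felt a firm stop yet, so I'll press further.

```bash
python3 -m crank '[[0,0,0,0,0,-0.2,0],[0,0,0,0,0,-0.2,0]]';python3 -m crank '[[0,0,0,0,0,-0.2,0],[0,0,0,0,0,-0.2,0]]'
```

```text
time: 4.12
ee_pos: [0.4847, 0.0185, 0.1106]
orientation: [180.0, -0.0, 163.9]
ft_force: [-0.2, 0.3, 0.5]
finger_gap: 0.005
time: 4.38
ee_pos: [0.4847, 0.0185, 0.1086]
orientation: [-180.0, -0.0, 163.9]
ft_force: [-0.9, 0.3, -0.5]
finger_gap: 0.008
```

```bash
python3 - <<'E'
from h import *
a=camera("scene");cv2.imwrite("pics/a2.png",cv2.resize(a["image"][60:360,170:420,::-1],None,fx=2,fy=2))
b=camera("side")
o=np.array([.5957,-.0031,0]);t=np.radians(-10.2);R=np.array([[np.cos(t),-np.sin(t),0],[np.sin(t),np.cos(t),0],[0,0,1]])
s=robot.get_state();print(s['ee_pos'],s['ft_force'],s['ft_torque'],s['joint_torque'])
P=[o+R@np.array(p) for p in[(-.148,-.13,.106),(-.148,.13,.106),(.135,-.13,.106),(-.045,0,.12),(.015,.06,.12)]]+[np.array(s['ee_pos'])-[0,0,.011]]
print(np.hstack([proj(a,P),proj(b,P)]).round(1))
E
```

```text
[0.48468268 0.01849313 0.10869135] [0.45016075 0.39538226 0.63951789] [-0.0218543  -0.01006534  0.02748709] [-4.14901981e-03 -3.56402493e+01  2.44577073e+00 -3.49315953e+01
  1.64000335e-02  7.71983899e-02  2.49560297e-03]
[[212.3 193.2 281.9 346.6]
 [345.2 185.7 222.6 242.8]
 [199.4 280.  419.6 279.4]
 [281.7 208.1 299.9 263.9]
 [319.  222.9 312.7 231. ]
 [281.4 201.4 267.2 284.9]]
```

View pics/a2.png

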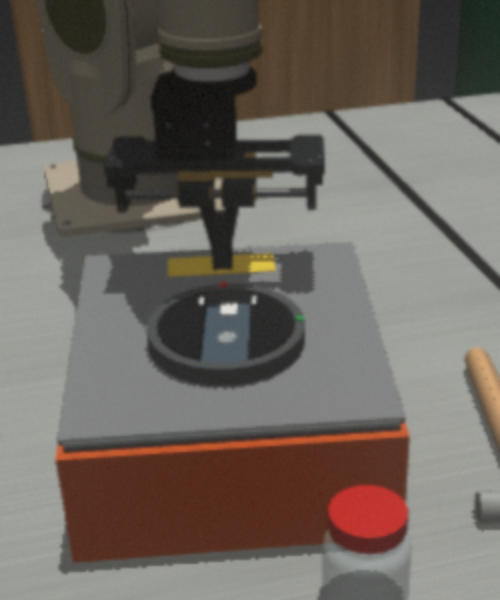

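In the scene view, the tip at crop (223,268) and the lid's front edge both sit about 5–7 px higher than predicted. That puts the lid about 10 mm short of closed and the tips a little higher than I assumed. I'll keep pressing until there's a firm stop.

```bash
for i in 1; do python3 -m crank '[[0,0,0,0,0,-0.2,0],[0,0,0,0,0,-0.4,0],[0,0,0,0,0,-0.4,0]]';done; python3 -m crank '[[0,0,0,0,0,-0.2,0],[0,0,0,0,0,-0.4,0],[0,0,0,0,0,-0.4,0]]'
```

```text
time: 4.85
ee_pos: [0.4846, 0.0185, 0.1046]
orientation: [-180.0, -0.0, 163.9]
ft_force: [-0.8, 0.5, 0.3]
finger_gap: 0.005
time: 5.22
ee_pos: [0.4846, 0.0185, 0.1006]
orientation: [-180.0, -0.0, 163.9]
ft_force: [0.3, 0.4, -0.3]
finger_gap: 0.008
```

```bash
cat > lid.py <<'E'
from h import *
a,b=camera("scene"),camera("side")
for c in(a,b):
    k=blob(c,*YEL);print([(cv2.contourArea(x),cv2.boundingRect(x)) for x in k[:3]])
# lid rises: bright case/lid front edge along a column in scene away from gripper
g=cv2.cvtColor(a["image"],cv2.COLOR_RGB2GRAY).astype(int)
for u in(225,335): print(u,g[176:204,u].tolist())
s=robot.get_state();print(s["ee_pos"],s["ft_force"],s["joint_torque"])
E
python3 lid.py; python3 -m crank '[[0,0,0,0,0,-0.2,0],[0,0,0,0,0,-0.4,0],[0,0,0,0,0,-0.4,0]]'; python3 lid.py
```

```text
[(56.5, (293, 191, 14, 8)), (0.0, (294, 192, 1, 1)), (0.0, (261, 193, 1, 1))]
[(78.5, (267, 294, 18, 11))]
225 [76, 81, 88, 83, 87, 89, 86, 89, 87, 89, 88, 88, 91, 89, 88, 82, 88, 111, 126, 129, 127, 127, 121, 100, 89, 96, 81, 77]
335 [160, 160, 157, 158, 158, 159, 158, 158, 156, 147, 133, 130, 133, 131, 131, 132, 132, 131, 130, 131, 130, 130, 133, 131, 131, 132, 130, 130]
[0.48474108 0.01846735 0.10074209] [0.4200136  0.25670107 0.27653685] [-5.48299795e-03 -3.60580266e+01  2.67882541e+00 -3.45427644e+01
  1.68185681e-02  7.74250855e-02  2.77644649e-03]
time: 5.7
ee_pos: [0.4847, 0.0185, 0.0967]
orientation: [180.0, -0.0, 163.8]
ft_force: [0.1, -0.2, 0.2]
finger_gap: 0.003
[(65.0, (294, 193, 13, 8)), (0.0, (288, 194, 1, 1)), (0.0, (267, 198, 1, 1))]
[(75.5, (267, 295, 18, 11)), (0.0, (256, 275, 2, 1))]
225 [80, 84, 86, 88, 89, 87, 88, 86, 89, 87, 90, 87, 88, 89, 88, 84, 85, 91, 103, 111, 126, 128, 128, 127, 123, 107, 102, 98]
335 [162, 156, 157, 159, 159, 157, 161, 160, 159, 161, 152, 136, 130, 131, 132, 130, 132, 131, 131, 132, 131, 132, 133, 132, 133, 132, 131, 132]
[0.48468458 0.01848755 0.0966694 ] [-0.20394129 -0.16676925  0.39453422] [ 8.09471298e-03 -3.63396585e+01  2.81454831e+00 -3.43906331e+01
  1.72468921e-02  9.34375799e-02  2.86450209e-03]
```

The edge is still moving down and has almost reached its closed prediction.

```bash
python3 -m crank '[[0,0,0,0,0,-0.2,0],[0,0,0,0,0,-0.2,0]]'; python3 -m crank '[[0,0,0,0,0,-0.2,0],[0,0,0,0,0,-0.2,0]]'; python3 -m crank '[[0,0,0,0,0,-0.2,0],[0,0,0,0,0,-0.2,0]]';python3 lid.py
```

```text
time: 6.05
ee_pos: [0.4848, 0.0185, 0.0964]
orientation: [179.9, -0.0, 163.8]
ft_force: [-11.0, -1.0, 25.1]
finger_gap: 0.004
time: 6.3
ee_pos: [0.4849, 0.0185, 0.0961]
orientation: [179.9, -0.1, 163.8]
ft_force: [-21.0, -2.3, 49.2]
finger_gap: 0.005
time: 6.55
ee_pos: [0.485, 0.0186, 0.0958]
orientation: [179.8, -0.1, 163.8]
ft_force: [-32.4, -2.3, 73.3]
finger_gap: 0.003
[(63.5, (292, 193, 15, 8)), (0.0, (262, 196, 1, 1)), (0.0, (273, 196, 1, 1))]
[(71.5, (267, 296, 18, 10))]
225 [78, 86, 83, 88, 88, 88, 88, 87, 87, 89, 88, 87, 88, 87, 88, 88, 86, 81, 88, 112, 126, 128, 129, 126, 120, 108, 104, 96]
335 [161, 161, 159, 157, 158, 157, 159, 160, 158, 158, 157, 145, 132, 131, 131, 130, 130, 131, 131, 132, 132, 131, 131, 134, 131, 130, 130, 132]
[0.48501078 0.01860834 0.09580138] [-32.46582506  -3.15066362  73.59504592] [-9.18101594e-01 -1.16854665e+01  4.09206888e-01 -2.28841889e+01
 -4.10521729e-01 -1.11996174e+01 -2.54729704e-03]
```

Firm stop at TCP z≈0.0967 (force rose to 73 N), so the effective tip z is about TCP z + 9.5 mm with the fingers shut. I'll lift off and locate the dial.

```bash
python3 -m crank '[[0,0,0,0,0,0.8,0],[0,0,0,0,0,4,0],[0,0,0,0,0,8,0],[0,0,0,0,0,12,0],[0,0,0,0,0,12,0]]'; python3 - <<'E'
from h import *
a,b=camera("scene"),camera("side")
o=np.array([.5957,-.0031,0]);t=np.radians(-10.2);R=np.array([[np.cos(t),-np.sin(t),0],[np.sin(t),np.cos(t),0],[0,0,1]])
for c,n in((a,'scene'),(b,'side')):
    for nm,lo,hi in(("yel",)+YEL,("red",(0,150,90),(5,255,255)),("green",(45,120,60),(80,255,255)),("white",(0,0,190),(180,60,255))):
        L=[]
        for k in blob(c,lo,hi)[:5]:
            m=k.reshape(-1,2).mean(0)
            z=.106 if nm=='yel' else .124
            L.append((cv2.contourArea(k),m.round(1).tolist(),(R.T@(plane(c,[m],z)[0]-o)).round(4).tolist()))
        print(n,nm,L)
cv2.imwrite("pics/a3.png",cv2.resize(a["image"][140:290,190:390,::-1],None,fx=4,fy=4,interpolation=cv2.INTER_CUBIC))
s=robot.get_state();print(s["ee_pos"],s["ft_force"],s["joint_pos"])
E
```

```text
time: 7.28
ee_pos: [0.4863, 0.0187, 0.2134]
orientation: [179.8, 0.2, 163.9]
ft_force: [-0.4, -0.5, -0.6]
finger_gap: 0.007
scene yel [(36.0, [289.5, 194.1], [-0.1256, 0.0181, 0.106]), (9.0, [295.0, 199.4], [-0.1021, 0.0271, 0.106]), (0.0, [257.0, 195.0], [-0.1295, -0.0441, 0.106]), (0.0, [259.0, 196.0], [-0.1248, -0.0403, 0.106]), (0.0, [267.0, 197.0], [-0.1187, -0.0252, 0.106])]
scene red [(850.0, [353.4, 315.4], [0.2607, 0.0771, 0.124]), (0.0, [282.0, 206.0], [-0.0454, 0.0007, 0.124])]
scene green [(0.0, [319.0, 221.0], [0.0156, 0.0599, 0.124])]
scene white [(0.0, [285.5, 219.0], [0.0018, 0.0043, 0.124])]
side yel [(725.0, [265.8, 283.0], [-0.1153, 0.001, 0.106])]
side red [(315.5, [386.3, 201.3], [0.1847, 0.055, 0.124]), (2.5, [298.2, 261.8], [-0.0469, 0.003, 0.124])]
side green [(2.0, [312.5, 228.7], [0.0158, 0.0623, 0.124])]
side white [(4.0, [308.5, 259.9], [-0.0281, -0.0023, 0.124])]
[0.48460373 0.0185512  0.21040764] [-0.78207466 -0.36638521 -0.3597147 ] [-3.90572488e+01  7.11462796e-02  3.18896237e+01  1.05898102e+02
 -5.46920235e-02  7.40401480e+01  6.67103219e+01]
```

View pics/a3.png

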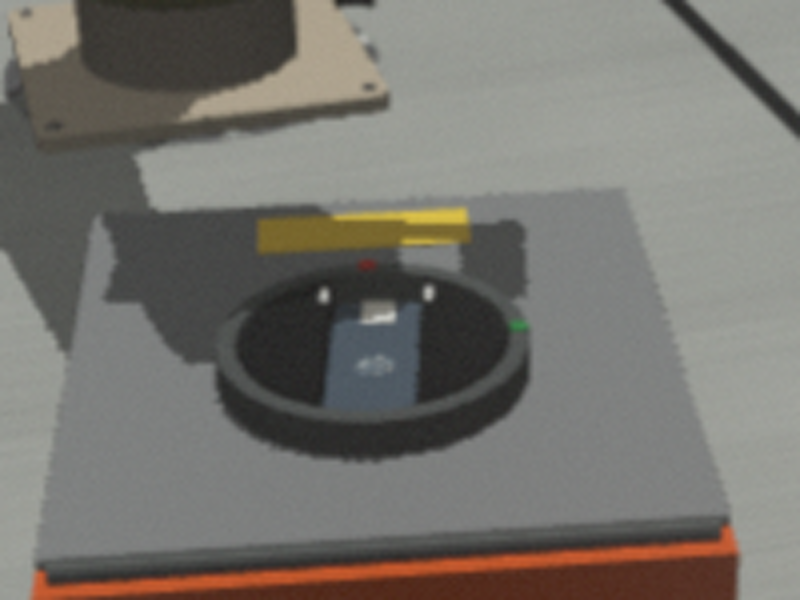

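Feeder frame confirmed with the lid closed: pad (-115,1), red dot (-47,3), green dot (16,62) mm. The slot mark is at crop (378,312), so the latch is at about 0.05–0.1 rad. The tip-height discrepancy (about 20 mm) needs a check before I insert, so I'll triangulate the tip in free air.

```bash
python3 - <<'E'
from h import *
a,b=camera("scene"),camera("side")
s=robot.get_state();P=[np.array(s['ee_pos'])-[0,0,.011],np.array(s['ee_pos'])+[0,0,.0095]]
ims=[]
for c in(a,b):
    p=proj(c,P);print(p.round(1));u,v=p[0].astype(int);u0,v0=u-50,v-60;print(u0,v0)
    im=c["image"][v0:v0+100,u0:u0+100,::-1];ims.append(cv2.convertScaleAbs(cv2.resize(im,(400,400),interpolation=2),alpha=1.6))
cv2.imwrite("pics/tip.png",np.hstack(ims))
E
```

```text
[[278.6 151.6]
 [278.  140.8]]
228 91
[[262.1 250. ]
 [261.1 242.1]]
212 190
```

View pics/tip.png

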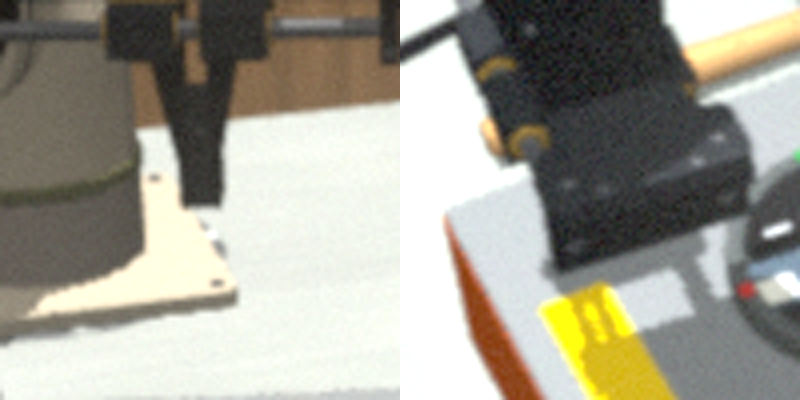

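In the scene view the fingertip is at full-frame (278.7,142). That matches a tip about 8 mm above the reported TCP with no sideways offset, and agrees with the contact height. I'll go over the slot's front end and look.

```bash
python3 -m crank '[[0,0,0,4.7,-0.8,-1,0],[0,0,0,9.4,-1.6,-4,0],[0,0,0,9.4,-1.6,-7,0],[0,0,0,9.4,-1.6,-8,0],[0,0,0,9.4,-1.6,-8,0]]'; python3 - <<'E'
from h import *
a=camera("scene")
s=robot.get_state();print(s['ee_pos'],s['ft_force'])
cv2.imwrite("pics/a4.png",cv2.resize(cv2.convertScaleAbs(a["image"][150:270,220:350,::-1],alpha=1.5),None,fx=5,fy=5,interpolation=2))
E
```

```text
time: 8.1
ee_pos: [0.578, 0.0025, 0.1304]
orientation: [-180.0, -0.1, 163.9]
ft_force: [0.2, 0.1, 0.2]
finger_gap: 0.004
[0.57864043 0.00261925 0.1314678 ] [0.87902348 1.30519349 1.12751299]
```

View pics/a4.png

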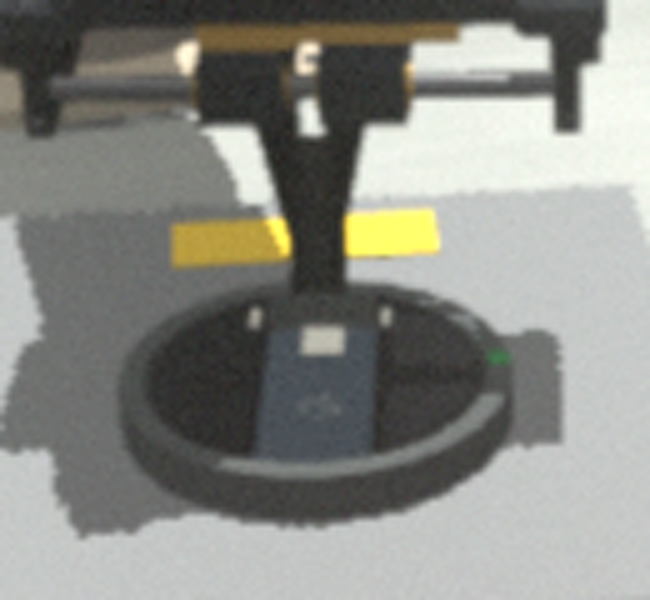

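The tip at crop (320,300) is in line with the slot, whose mark is at crop (322,340). I'll lower it in.

```bash
python3 -m crank '[[0,0,0,0,0,-0.8,0],[0,0,0,0,0,-1.5,0],[0,0,0,0,0,-2,0],[0,0,0,0,0,-2.4,0],[0,0,0,0,0,-2.4,0]]'; python3 - <<'E'
from h import *
a=camera("scene")
s=robot.get_state();print(s['ee_pos'],s['ft_force'])
cv2.imwrite("pics/a5.png",cv2.resize(cv2.convertScaleAbs(a["image"][150:270,220:350,::-1],alpha=2),None,fx=5,fy=5,interpolation=2))
E
```

```text
time: 8.78
ee_pos: [0.5785, 0.0025, 0.1065]
orientation: [-180.0, -0.0, 163.9]
ft_force: [0.0, 0.2, -0.4]
finger_gap: 0.003
[0.57869722 0.00245332 0.10672895] [ 0.41723177 -0.04936984  0.64963487]
```

View pics/a5.png

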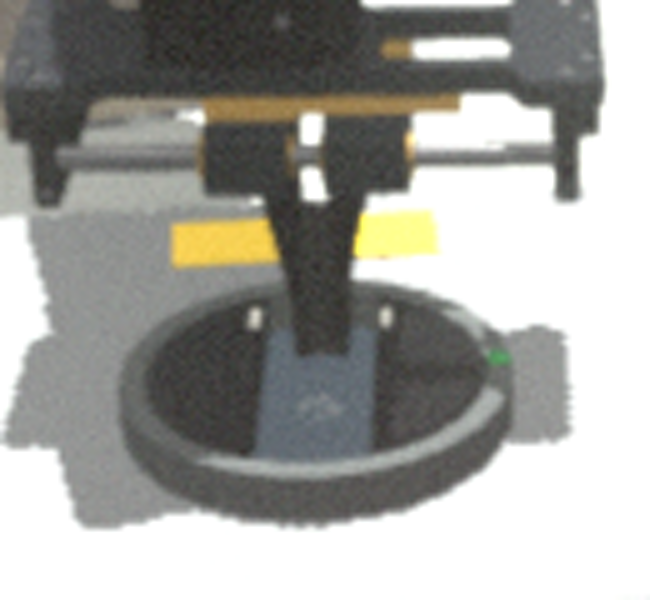

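The fingertip is in the slot's front end (crop (322,355), covering the mark). Next, the clockwise sweep.

```bash
python3 -m crank '[[0,0,0,0.18,0.5,-0.15,0],[0,0,0,0.42,0.97,-0.15,0],[0,0,0,0.72,1.38,-0.15,0],[0,0,0,1.07,1.71,-0.15,0],[0,0,0,1.07,1.71,-0.15,0]]'
```

```text
time: 9.45
ee_pos: [0.5899, 0.0159, 0.1053]
orientation: [-179.8, 0.1, 163.7]
ft_force: [1.6, -11.1, -0.5]
finger_gap: 0.002
```

```bash
python3 - <<'E'
from h import *
a=camera("scene")
s=robot.get_state();print(s['ee_pos'],s['ft_force'],s['ft_torque'],s['joint_pos'])
cv2.imwrite("pics/a6.png",cv2.resize(cv2.convertScaleAbs(a["image"][150:270,220:350,::-1],alpha=2),None,fx=5,fy=5,interpolation=2))
E
python3 lid.py
```

```text
[0.58985014 0.0159286  0.10533413] [  1.21967829 -11.53319243  -0.828619  ] [-2.51300216 -0.35010949 -0.1281306 ] [-33.61263996  21.50785586  33.87196188  98.29231955 -12.84914095
  64.13538232  77.72798286]
[(24.5, (301, 192, 6, 8)), (0.5, (263, 200, 2, 2)), (0.0, (258, 195, 1, 1))]
[(727.5, (248, 261, 37, 45))]
225 [79, 89, 88, 89, 88, 90, 87, 90, 90, 91, 91, 90, 91, 92, 88, 92, 99, 120, 130, 134, 132, 134, 132, 133, 132, 134, 132, 135]
335 [164, 163, 161, 158, 143, 83, 69, 64, 53, 83, 127, 134, 133, 133, 132, 133, 131, 133, 136, 136, 134, 133, 134, 133, 134, 135, 133, 134]
[0.58983526 0.01593791 0.10531997] [  1.99653293 -10.60480445  -0.72477888] [ -6.73380017 -54.29777384   2.37494588 -35.84916472  -3.30622427
   0.92072815   0.14543057]
```

View pics/a6.png

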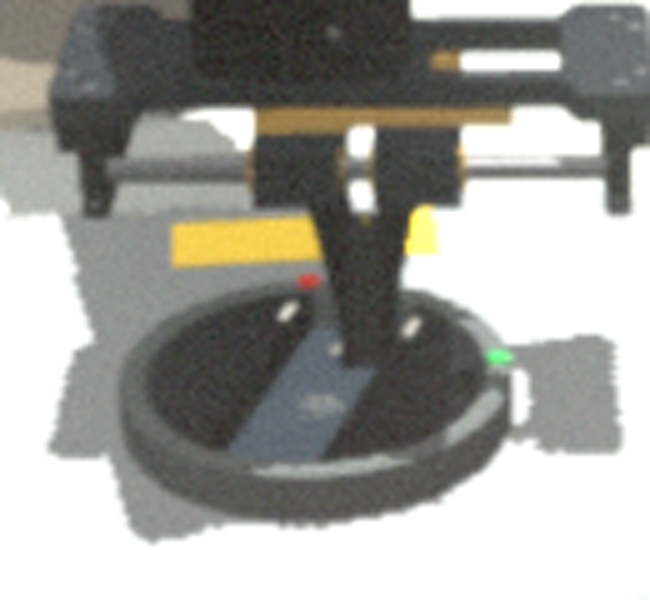

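The dial has followed to about 0.35 rad and the tip is well in the slot at crop (370,355). I'll carry on and watch the force.

```bash
python3 -m crank '[[0,0,0,0.25,0.1,0,0],[0,0,0,0.5,0.2,0,0],[0,0,0,0.5,0.2,0,0]]'
```

```text
time: 9.98
ee_pos: [0.5944, 0.0171, 0.1052]
orientation: [-179.7, 0.1, 163.6]
ft_force: [-0.9, -13.5, -0.1]
finger_gap: 0.006
```

```bash
cat > dial.py <<'E'
from h import *
o=np.array([.5957,-.0031,0]);t=np.radians(-10.2);R=np.array([[np.cos(t),-np.sin(t),0],[np.sin(t),np.cos(t),0],[0,0,1]])
for n in("scene","side"):
    c=camera(n);hsv=cv2.cvtColor(c["image"],cv2.COLOR_RGB2HSV).astype(int)
    m=(hsv[...,2]>90)&(hsv[...,1]<70)
    v,u=np.nonzero(m);q=(plane(c,np.c_[u,v],.124)-o)@R;keep=np.hypot(q[:,0]-.015,q[:,1])<.053
    M=np.zeros(m.shape,np.uint8);M[v[keep],u[keep]]=255
    N,_,st,ce=cv2.connectedComponentsWithStats(M)
    for i in range(1,N):
        if st[i,4]>1:
            x,y,_=(plane(c,[ce[i]],.124)[0]-o)@R;x-=.015
            print(n,st[i,4],ce[i].round(1),"r %.1f ang %.2f"%(1e3*np.hypot(x,y),np.arctan2(y,-x)))
s=robot.get_state();p=R.T@(np.array(s["ee_pos"])-o);print("tip rel latch",p-[.015,0,0],s["ft_force"].__repr__())
E
python3 dial.py
```

```text
scene 2 [280.5 211.5] r 40.7 ang -0.07
scene 5 [303.8 216.8] r 39.5 ang 1.13
side 61 [305.  254.2] r 44.2 ang 0.29
tip rel latch [-0.01988409  0.01973241  0.10524426] array([  0.0647168 , -12.7047942 ,   0.16390012])
```

Dial at about 0.53 rad (cheek marks at -0.07 and 1.13) and following the finger.

```bash
python3 -m crank '[[0,0,0,0.42,0.12,0,0],[0,0,0,0.72,0.22,0,0],[0,0,0,1.02,0.3,0,0],[0,0,0,1.32,0.34,0,0],[0,0,0,1.63,0.36,0,0]]'; python3 dial.py
```

```text
time: 10.7
ee_pos: [0.6086, 0.0185, 0.1046]
orientation: [-179.5, -0.2, 163.5]
ft_force: [-9.3, -15.7, 1.1]
finger_gap: 0.007
scene 22 [306.4 221.5] r 38.7 ang 1.56
side 55 [307.7 244.7] r 40.9 ang 0.85
side 6 [305.5 249.5] r 42.5 ang 0.55
tip rel latch [-0.00612604  0.02566261  0.10441623] array([-7.02301785, -8.6524588 , -0.43580266])
```

```bash
python3 -m crank '[[0,0,0,0.3,-0.13,0,0],[0,0,0,0.58,-0.26,0,0],[0,0,0,0.8,-0.32,0,0],[0,0,0,0.99,-0.38,0,0],[0,0,0,0.99,-0.38,0,0]]'; python3 dial.py
```

```text
time: 11.42
ee_pos: [0.6189, 0.0198, 0.1043]
orientation: [-179.8, -0.2, 163.8]
ft_force: [-5.8, -5.0, -1.1]
finger_gap: 0.008
scene 16 [308.8 225.8] r 43.8 ang 1.90
side 40 [312.4 240.6] r 38.2 ang 1.19
side 5 [307.2 243.8] r 42.6 ang 0.89
tip rel latch [0.00372911 0.02684036 0.10425811] array([-6.18772468, -3.82103662, -1.08735737])
```

```bash
python3 -m crank '[[0,0,0,0.2,-0.09,0,0],[0,0,0,0.4,-0.19,0,0],[0,0,0,0.64,-0.34,0,0],[0,0,0,0.64,-0.34,0,0]]'; python3 dial.py
```

```text
time: 12.02
ee_pos: [0.6239, 0.0174, 0.1041]
orientation: [-179.8, -0.4, 163.8]
ft_force: [-13.7, -3.4, 2.9]
finger_gap: 0.002
scene 13 [305.7 228.2] r 41.6 ang 2.11
scene 4 [311.5 227. ] r 49.2 ang 1.96
side 40 [315.2 239.1] r 37.0 ang 1.36
side 12 [307.9 240.7] r 45.1 ang 1.07
tip rel latch [0.00910008 0.02513295 0.10404128] array([-13.91030123,  -2.0444297 ,   3.76689197])
```

```bash
python3 -m crank '[[0,0,0,0.3,-0.05,0,0],[0,0,0,0.3,-0.05,0,0]]';python3 -m crank '[[0,0,0,0.2,-0.05,0,0],[0,0,0,0.4,-0.05,0,0],[0,0,0,0.4,-0.05,0,0]]'; python3 dial.py
```

```text
time: 12.38
ee_pos: [0.6243, 0.0172, 0.1037]
orientation: [-179.8, -0.7, 163.8]
ft_force: [-26.7, -0.6, 12.1]
finger_gap: 0.005
time: 12.75
ee_pos: [0.6249, 0.0172, 0.1034]
orientation: [-179.7, -1.2, 163.8]
ft_force: [-44.1, -0.6, 23.1]
finger_gap: 0.006
scene 17 [307.8 227.8] r 44.2 ang 2.05
side 46 [315.5 238.9] r 36.9 ang 1.38
side 14 [308.2 240.9] r 44.2 ang 1.06
tip rel latch [0.01016924 0.02513678 0.10337738] array([-43.84841592,   0.08307494,  22.53387406])
```

Firm stop: 44 N with no further motion. I'll back off the cheek to unload it, lift out and check.

```bash
python3 -m crank '[[0,0,0,-0.7,0,0,0],[0,0,0,-1.3,0.1,0.1,0],[0,0,0,-1.3,0.1,0.5,0],[0,0,0,-1.3,0.1,2,0],[0,0,0,-1.3,0.1,5,0]]';python3 -m crank '[[0,0,0,0,0,5,0],[0,0,0,-5,0,10,0],[0,0,0,-10,0,14,0],[0,0,0,-14,0,16,0],[0,0,0,-14,0,16,0]]'; python3 dial.py; python3 - <<'E'
from h import *
a,b=camera("scene"),camera("side")
cv2.imwrite("pics/a7.png",np.hstack([cv2.resize(cv2.convertScaleAbs(c["image"][y:y+200,x:x+160,::-1],alpha=1.5),None,fx=2.5,fy=2.5,interpolation=2) for c,x,y in((a,205,160),(b,230,190))]))
E
```

```text
time: 13.48
ee_pos: [0.6209, 0.0181, 0.1559]
orientation: [-180.0, -0.0, 163.9]
ft_force: [0.4, 0.9, -0.2]
finger_gap: 0.002
time: 14.1
ee_pos: [0.4805, 0.0176, 0.3195]
orientation: [179.6, 0.3, 163.9]
ft_force: [0.7, -0.1, 0.2]
finger_gap: 0.004
scene 13 [302.2 215.5] r 39.8 ang 1.00
scene 231 [285.5 227.3] r 14.7 ang 2.94
side 19 [329. 233.] r 43.5 ang 2.13
side 716 [327.5 252.6] r 5.9 ang -0.85
tip rel latch [-0.13122137  0.00063603  0.31639675] array([ 0.52137612, -0.21102127, -0.8146608 ])
```

View pics/a7.png

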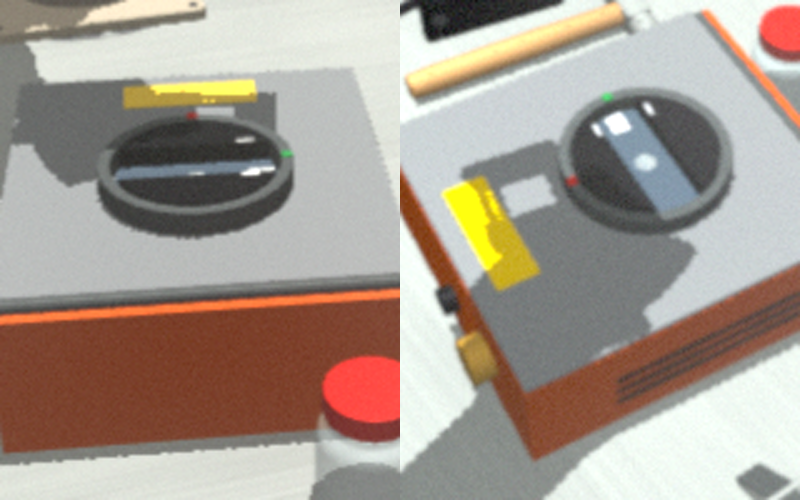

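The slot points at the green dot and the lid is flush. The cheek marks at 1.00 and 2.13 rad average 1.57 rad, so it's locked.

```bash
python3 -c "
from station import robot
print(robot.get_state()['ft_force']);print(robot.finish_job())"
```

```text
[ 0.26569751  0.16584198 -0.61486321]
the job is handed in; nothing more can be done
None
```

The lid is closed and the cam fastener is turned clockwise to its stop, so the lid is locked. I handed the job in at about 14 s of the 51 s allowed, with the arm clear of everything.

- **Lid:** I pressed the yellow patch with the shut fingertips until the lid hit a firm stop at about 73 N. Afterwards the patch, red dot and green dot were within about 3 mm of their closed positions.
- **Fastener:** I set the fingertip in the front end of the slot and swept it round. At the end it held 44 N with almost no further motion. The cheek marks average 1.57 rad, from one mark in each camera view, and the last picture shows the white mark at the green dot.
- **Bystanders:** The arm stayed clear of the rose, hammer and jar. The jar and hammer are visible where they were. The rose is almost entirely outside the last picture, so I did not re-check it.

Two readings disagreed with the data given:

- **Fingertip height:** Shut, the fingertips sit about 8 to 10 mm above the reported TCP height, not 11 mm below it. I used the observed contact height instead.
- **Turning force:** Turning the fastener took 9 to 18 N at the finger, including friction along the slot, against the 3 to 4 N stated.

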